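# Bolt the tube-rack carrier to the shaker deck

## Robot

A 6-joint arm with a two-finger parallel gripper is mounted at the origin on the work surface. World frame = base frame: x ahead of the robot, y to its left, z up, the work surface at z = 0. Lengths are in mm, angles in degrees, forces in N, time in s.
With the tool pointing down it reaches from about 350 to 850 mm from the base axis. Payload 8.1 kg.
Tool frame: the origin (TCP) lies at the very end of the fingers, on their centre line; the grasp point (between the pads) lies 19 mm behind it (r.grip_depth is the distance from the TCP to the grasp point, in mm); y points along the fingers, z is the direction in which the jaws open and shut, and the axes are right-handed (so a half turn about y gives the same grasp; the last joint's range is limited). The gripper opens to 85 mm and grips with 20 to 120 N. Pads are 22 mm wide; open, the fingers measure 114 mm over their backs; the gripper's body (76 mm by 85 mm) begins 54 mm behind the grasp point. The pads swing forward as they close: fully open they stand 13 mm farther back than shut.
Start: joints at [60.08, 7.471, 85.268, -0, 87.261, -4.893], TCP at [253.805, 543.68, 231.292] pointing down, gripper open.
Joint ranges: [-169.43, 169.43], [-51.17, 129.36], [1.28, 143.12], [-76.62, 256.62], [0, 156.53], [-152.29, 152.29]. Speed limits (degrees/s): [136.94, 136.94, 159.86, 180, 180, 180].

## Interface

Orientations are given as [roll, pitch, yaw] about the fixed x, y, z axes, in that order (R = Rz(yaw) Ry(pitch) Rx(roll)).
In Python, from bench import readout, eyes, r gives the robot as it stands. The module is installed in compiled form; this text tells all that it offers.
- The arm moves only by the tool move_arm, never from a script. Its argument "motion" is text: rows parted by semicolons, each of 6 numbers parted by spaces: the shift along the world's x, y, z in cm, then the turn, a rotation vector about the world's x, y, z in degrees. A call has 1 to 10 rows; each row is the pose to reach, as a shift and turn from the pose commanded when the call began; what a row does not reach only later rows make up. A row lasts 1/12 s, in which the tool goes at most 41.7 mm and 7.16 degrees, less where a joint would pass 70% of its speed; a pose out of reach is approached as far as the arm can. A call with a gripper value outside its range is refused whole. "fingers" is the finger opening in cm, from 0 to 8.54, set as the call begins (left out, the last holds). The fingers move at their own pace and stop on an object; "squeeze" is the grip in N (left out, the last holds). Time passes only in rows, so rows that repeat a pose let the fingers close. It gives the time, the measured TCP pose, the force and the opening at its end, in the units of the state.
- readout.sense(): the state, without advancing time (a new reading comes with each control period).
- eyes.snapshot(name): name is "scene" or "top" or "wrist"; returns a dict with "image" (480x640x3 uint8, blue, green, red), "fx", "fy", "cx", "cy" (pixels), "world_to_cam" (4x4, takes a point from world to camera coordinates). Camera axes: x right, y down, z forward; pixel columns grow to the right and rows downward; lengths in mm; the calibration is good to about 2 mm. A picture is of the moment at which its call begins. There is no depth.
- r.hand_in(): hands the job in, once; it reports no verdict.
The state is a dict: "time": time; "joint_pos": joint angles; "qd": joint speeds; "joint_efforts": joint torques, N m; "tool_pos": TCP position; "tcp_rot": TCP orientation; "ft_force": force on the tool from outside, world axes, zero at the start; "wrist_torque": the same for the moment, N m; "finger_gap": finger opening in mm.
Only numpy, scipy, OpenCV 4.12 (cv2) and the standard library are available. Lean on these libraries where they do the work, as an engineer would, in place of code of your own. Each camera call takes 0.05 s, during which the arm holds its last target. There are 200 camera calls.

## Task

Before the shaker is switched on, bolt the tube-rack carrier to its deck with the red-knobbed T-bolt from the parts block: drop the bolt's head into the middle slot in front of the carrier's fork, turn it clockwise until it sits square across under the slot's lips, slide it fully home into the fork and tighten the knob clockwise until it is hand-firm. Handle it gently: do not jam the bolt or over-tighten it, do not shove the carrier from where it stands, and leave everything else as it is.

Things in the scene. Friction and masses are not known exactly. Their poses are not given: they have to be found in the camera images.
- shaker: Fixed white orbital shaker, 310 x 270 mm, origin at the centre of its underside, x along its slots, away from the robot. On it an aluminium deck, 300 mm along x, 260 mm along y, top 112 mm above the bench, with three T-slots open along their whole length: one in the middle, the others 80 mm to either side.
- slot (a point): Middle of the middle T-slot, on its centre line, level with the deck's top; x along the slot away from the robot, y across, z up. Mouth 14 mm wide, lips 7 mm thick, below them an undercut 23.2 mm wide and 14 mm high: the slot's floor is 21 mm below the deck's top.
- carrier: Loose carrier, 0.75 to 1.1 kg, slides along the slot if pushed with about 5 N; a key under it keeps it in line (1 mm play). White plate 8 mm thick; on its rear a blue rack of capped tubes, 100 mm wide, from x = 23 to 87 mm, up to 58 mm above the deck. Origin: on its centre line at the deck's top, x along the slot away from the fork, which is at the robot's end.
- fork_home (a point): Where the bolt's axis stands when fully home in the carrier's fork: at carrier x = -60 mm, at the top of the 8 mm plate; x is the direction in which the bolt slides in. Two prongs with rounded tips reach 30 mm towards the robot from here, the plate there is 60 mm wide; the gap between them is 13 mm wide and ends 5 mm beyond this point.
- carrier_rear (a point): Point on the carrier's centre line, 85 mm behind its origin; it tells with fork_home whether the carrier was shifted.
- tbolt: T-bolt with a red knob, standing in the parts block. Hammer head 22 x 12.5 x 7 mm high, shank 10 mm thick. Origin on the axis at the head's underside; x along the head's 22 mm, z up. With x along a slot the head passes its mouth. Under the lips it turns clockwise (from above) only, till its corners stop on the undercut's walls at about 95 degrees; eased back a little it slides freely. 260 g with knob.
- knob: The bolt's nut: steel hub 24 mm across, 12 mm high, above it a fluted red grip 36 mm in diameter, 12 to 34 mm above its origin, the centre of its underside. That lies 24 to 26 mm above the head's underside at the start, so with the head up against the lips it clears the carrier's plate by 2 to 4 mm; left alone in the fork, it rests on the plate.
- knob_top (a point): Centre of the knob's top, with a white mark towards its x axis. Right-hand thread, 6 mm a turn, running stiffly (0.04 N m): the bolt turns along with the knob until its head is held, then clockwise turns draw knob and head together. With the slack gone the resistance climbs steeply, in a tenth of a turn; hand-firm is about 0.2 N m: a light pinch of 6 N just slips on the grip. A tight knob stays put.
- block: Grey parts block, fixed to the bench, 150 x 64 x 42 mm, origin at the centre of its underside, x along its length; two oblong holes 26 x 17 mm, long side along x, 40 mm either side of the middle. The two bolts stand in them, knobs resting on the block's top.
- spare: A spare T-bolt of the same size with a grey knob, standing in the other hole of the block; not to be used or disturbed.
- jar: White jar with yellow lid, 80 mm across, 125 mm high, a bystander; origin at the centre of its underside.
- beaker: Glass beaker, 70 mm across, 95 mm high, a bystander; origin at the centre of its underside.
- mortar: Glass mortar with pestle, 120 mm across, 66 mm high (pestle to 117 mm), a bystander; origin at the centre of its underside.
- spatula: Red spatula, 190 mm long, lying on the bench, a bystander.
There are look-alikes about, which are no part of the job. Leave any pink look-alike of the carrier alone.

How it is judged (in metres and radians):
On the way, in this order (a step that is already met when the one before it is completed fails the run):
1. the bolt's head is under the lips of the middle slot and turned square across it, still in front of the fork (z of tbolt in the frame of slot between -0.0235 and -0.0115 m and y of tbolt in the frame of slot between -0.004 and 0.004 m and angle between tbolt's own z axis and vertical below 0.17 rad and angle between the x axis of tbolt and the y axis of slot, either way round below 0.35 rad and x of tbolt in the frame of fork_home below -0.012 m), for 0.1 s.
2. the bolt, still square, has been slid fully home into the fork (z of tbolt in the frame of slot between -0.0235 and -0.0115 m and y of tbolt in the frame of slot between -0.004 and 0.004 m and angle between tbolt's own z axis and vertical below 0.17 rad and angle between the x axis of tbolt and the y axis of slot, either way round below 0.35 rad and x of tbolt in the frame of fork_home between -0.0025 and 0.0025 m), for 0.1 s.
3. the knob has been tightened: the plate is clamped between knob and deck, the head pulled up against the lips (all of step 2 and z of tbolt in the frame of slot above -0.0152 m and contact force between knob and carrier above 14 N and contact force between tbolt and shaker above 12 N), for 0.2 s.
At the end, for the whole second after the job is handed in: Bolt head under the lips of the middle slot, square across within 20 degrees, upright within 10; its axis within 2.5 mm of fully home in the fork; plate clamped with over 14 N; carrier within 6 mm of where it stood; all at rest (all of step 3 and distance of each of fork_home, carrier_rear from where it was at the start of the episode below 0.006 m and linear speed of each of tbolt, carrier below 0.01 m/s); the robot touches nothing.
It fails at once if the bolt was jammed against the deck (more than 55 N) (contact force between tbolt and shaker above 55 N).
It fails at once if the carrier was shoved more than 6 mm from its place (distance of any of fork_home, carrier_rear from where it was at the start of the episode above 0.006 m).
It fails at once if the knob was over-tightened: it pressed on the carrier with more than 40 N (contact force between knob and carrier above 40 N).
It fails at once if a bystander was moved (distance of any of spare, jar, beaker, mortar, spatula from where it was at the start of the episode above 0.015 m).
It also fails if it takes over 72 s, if anything falls off the work surface, if the arm or the gripper's body presses on something with over 40 N, if the wrist force passes 120 N, or if a joint passes its speed limit or range.

## Working session

There is one attempt and no reset: what is moved stays moved. The work goes in short steps, Python scripts to look and compute and a tool call to move; the robot and the scene stay as the last step left them, time stands still between calls to the robot, and variables do not carry over. Pictures are saved under pics/ and viewed, about 8 in all and at most 12, crops included, and the job is handed in when it is done.

Besides the shell and the picture viewer there is one more tool, called after "Call:" by a JSON object that holds its "name" and its "arguments". move_arm: Moves the arm, as the interface text tells. Its arguments: {"type":"object","properties":{"motion":{"type":"string"},"fingers":{"type":"number"},"squeeze":{"type":"number"}},"required":["motion"]}

```bash
mkdir -p pics
cat > h.py <<'E'
import numpy as np, cv2
from bench import readout, eyes, r
def snap(n,f,crop=None,scale=1):
    s=eyes.snapshot(n); im=s["image"].copy(); np.savez(f"pics/{f}.npz",**s)
    if crop: x0,y0,x1,y1=crop; im=im[y0:y1,x0:x1]
    if scale!=1: im=cv2.resize(im,None,fx=scale,fy=scale,interpolation=cv2.INTER_CUBIC)
    cv2.imwrite(f"pics/{f}.png",im); return s
def ray(s,u,v,z):
    T=s["world_to_cam"]; R=T[:3,:3]; c=-R.T@T[:3,3]
    d=R.T@np.array([(u-s["cx"])/s["fx"],(v-s["cy"])/s["fy"],1.])
    return c+d*(z-c[2])/d[2]
def proj(s,p):
    q=s["world_to_cam"]@np.append(p,1.); return np.array([s["fx"]*q[0]/q[2]+s["cx"],s["fy"]*q[1]/q[2]+s["cy"]])
E
python3 - <<'E'
from h import *
for n in("top","scene"):
    s=snap(n,n+"0"); print(n,s["fx"],s["world_to_cam"].round(2).tolist())
st=readout.sense(); print({k:(np.round(v,2).tolist()) for k,v in st.items()})
E
```

```text
top 548.0416728219824 [[-0.02, -1.0, 0.01, -26.63], [-0.98, 0.02, -0.18, 534.64], [0.18, -0.01, -0.98, 1309.64], [0.0, 0.0, 0.0, 1.0]]
scene 456.91727661012004 [[-0.59, 0.81, 0.01, 313.34], [0.6, 0.45, -0.66, -250.34], [-0.54, -0.38, -0.75, 1655.95], [0.0, 0.0, 0.0, 1.0]]
{'time': 0.1, 'joint_pos': [60.08, 7.51, 85.32, -0.0, 87.26, -4.89], 'qd': [0.02, -0.13, -0.09, -0.04, 0.01, -0.04], 'joint_efforts': [0.0, -57.1, -50.19, -0.0, 0.01, -0.0], 'tool_pos': [253.54, 543.25, 230.34], 'tcp_rot': [-90.1, 0.01, -25.03], 'ft_force': [1.07, 0.9, -0.46], 'wrist_torque': [0.02, -0.02, 0.01], 'finger_gap': 85.84}
```

View pics/top0.png

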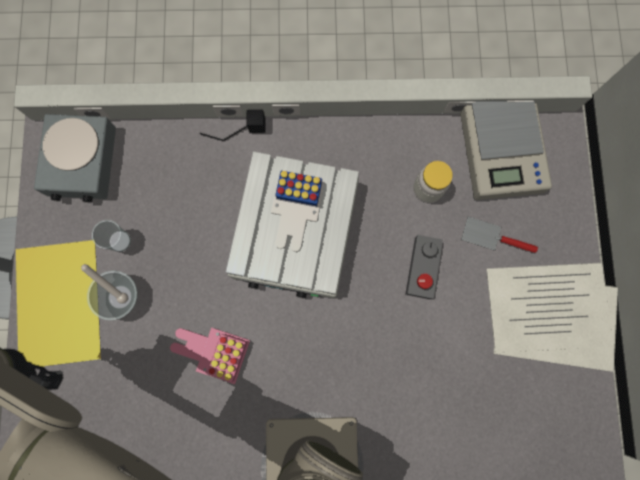

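View pics/scene0.png

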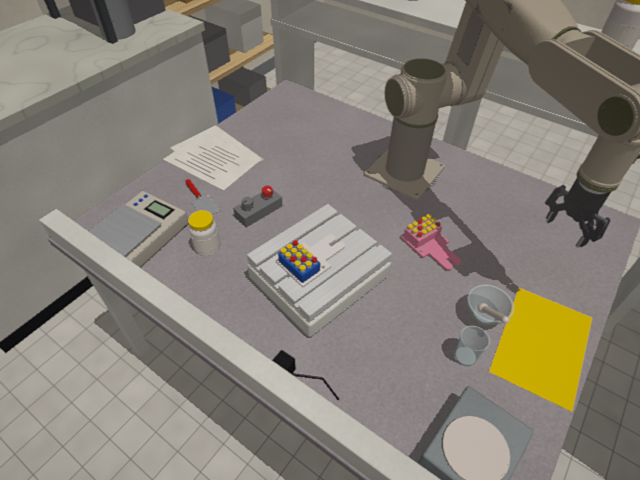

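The top view shows the red knob at about (425,282), the grey spare at (430,249), and the fork opening at about (289,245). Next is an enlarged crop.

Run:
```python
import cv2
im=cv2.imread("pics/top0.png")[150:300,222:448]
cv2.imwrite("pics/top0c.png",cv2.resize(im,None,fx=3.5,fy=3.5,interpolation=cv2.INTER_CUBIC))
```

```text
(no output)
```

View pics/top0c.png

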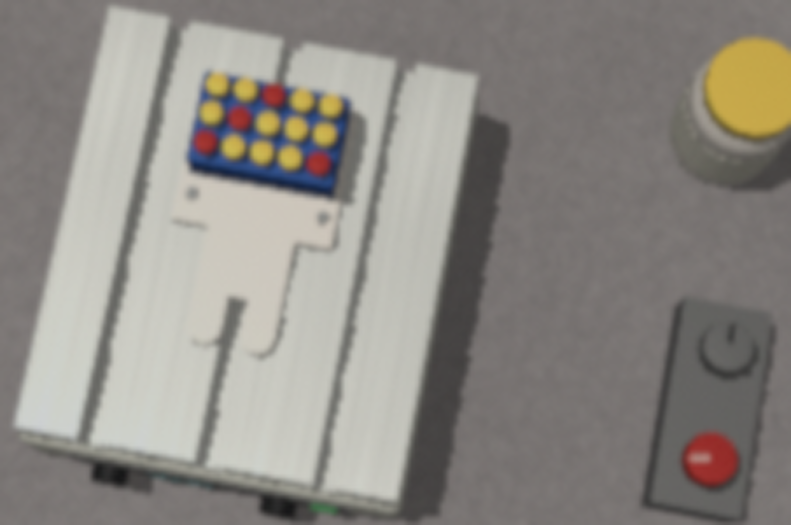

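```bash
cat >> h.py <<'E'
def load(f): return dict(np.load(f"pics/{f}.npz"))
E
python3 - <<'E'
from h import *
s=load("top0")
P=lambda x,y,z: ray(s,222+(x+.5)/3.5-.5,150+(y+.5)/3.5-.5,z)
for n,p in dict(BL=(15,430,112),TL=(108,8,112),TR=(478,72,112),BR=(403,505,112),slotN=(205,462,112),slotF=(293,42,112),sl2N=(84,438,112),sl2F=(176,25,112),sl3N=(320,484,112),sl3F=(404,64,112),gapend=(237,298,120),tipL=(203,345,120),tipR=(262,355,120),knob=(711,459,76),spare=(728,348,76),b1=(682,298,42),b2=(775,315,42),b3=(745,518,42),b4=(645,505,42)).items(): print(n,P(*p).round(1))
a=P(711,459,76)-P(728,348,76);print(np.hypot(*a[:2]),np.degrees(np.arctan2(a[1],a[0])))
E
```

```text
BL [452.7 191.5 112. ]
TL [746.3 129.9 112. ]
TR [ 695.1 -125.6  112. ]
BR [397.3 -65.7 112. ]
slotN [428.6  65.2 112. ]
slotF [719.2   1.9 112. ]
sl2N [446.4 145.6 112. ]
sl2F [733.   82.8 112. ]
sl3N [412.4 -11.  112. ]
sl3F [701.9 -74.6 112. ]
gapend [537.7  42.3 120. ]
tipL [506.2  65.4 120. ]
tipR [498.6  26.1 120. ]
knob [ 427.3 -279.2   76. ]
spare [ 504.1 -295.3   76. ]
b1 [ 546.6 -271.6   42. ]
b2 [ 532.9 -337.4   42. ]
b3 [ 388.9 -307.5   42. ]
b4 [ 399.5 -237.8   42. ]
78.5528621700653 168.16324743806015
```

Call:
{"name": "move_arm", "arguments": {"motion": "2.4 -3.3 0 0 0 1.3; 4.8 -6.6 0 0 0 2.6; 7.2 -9.9 0 0 0 3.9; 9.6 -13.2 0 0 0 5.2; 12 -16.5 0 0 0 6.5; 14.4 -19.8 0 0 0 7.8; 16.8 -23.1 0 0 0 9.1; 19.2 -26.4 0 0 0 10.4; 21.6 -29.7 0 0 0 11.7; 24 -33 0 0 0 13", "fingers": 6, "squeeze": 20}}

```text
time: 0.93
tool_pos: [494.4, 211.8, 231.0]
tcp_rot: [-90.0, 0.0, -12.0]
ft_force: [0.3, 0.4, -0.2]
finger_gap: 60.1
```

Call:
{"name": "move_arm", "arguments": {"motion": "0 -4 0 0 0 0; 0 -8 0 0 0 0; 0 -12 0 0 0 0; 0 -16 0 0 0 0; 0 -20 0 0 0 0; -0.5 -24 0 0 0 0; -1 -28 0 0 0 0; -1.5 -32 0 0 0 0; -2 -36 0 0 0 0; -3 -40 0 0 0 0"}}

```text
time: 1.77
tool_pos: [463.2, -188.1, 231.0]
tcp_rot: [-90.0, 0.0, -12.0]
ft_force: [0.9, -0.3, 0.1]
finger_gap: 60.0
```

Call:
{"name": "move_arm", "arguments": {"motion": "-1.5 -3.5 -1 0 0 0; -2.5 -6 -2 0 0 0; -3.6 -9.3 -4 0 0 0; -3.6 -9.3 -5 0 0 0; -3.6 -9.3 -5 0 0 0; -3.6 -9.3 -5 0 0 0"}}

```text
time: 2.27
tool_pos: [427.2, -278.6, 180.4]
tcp_rot: [-89.9, 0.1, -12.1]
ft_force: [-1.3, 0.5, -0.0]
finger_gap: 59.9
```

Run:
```python
from h import *
s=snap("wrist","w1"); st=readout.sense(); print({k:(np.round(v,2).tolist()) for k,v in st.items()}); print(s["fx"],s["world_to_cam"].round(3).tolist())
print(proj(s,[428,-280,76]),proj(s,[504,-295,76]))
```

```text
{'time': 2.32, 'joint_pos': [-38.83, -4.77, 102.95, 0.02, 81.86, -116.82], 'qd': [1.2, -0.94, -0.93, -0.04, -0.1, -0.13], 'joint_efforts': [-1.0, -43.42, -47.9, -0.08, -0.01, -0.01], 'tool_pos': [428.02, -278.54, 181.42], 'tcp_rot': [-89.96, 0.02, -12.01], 'ft_force': [-0.54, 0.35, 0.7], 'wrist_torque': [0.03, -0.09, -0.01], 'finger_gap': 59.69}
397.87839372450895 [[0.209, 0.978, 0.002, 183.892], [0.93, -0.2, 0.31, -475.968], [0.303, -0.063, -0.951, 183.886], [0.0, 0.0, 0.0, 1.0]]
[317.43320051 238.46031284] [319.19264712 341.7921123 ]
```

View pics/w1.png

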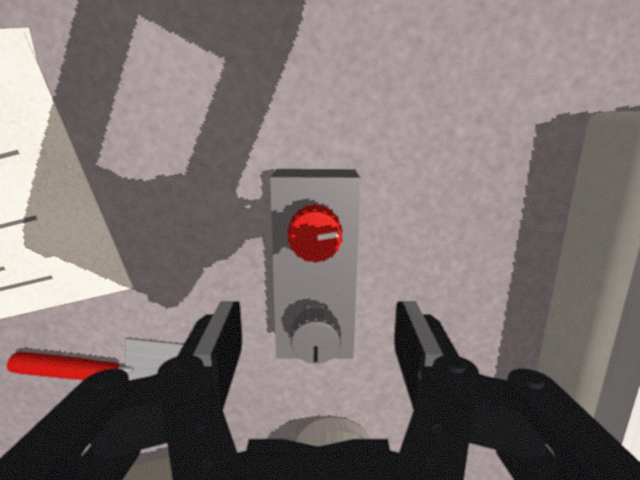

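The red knob is centred at (316,233) with its mark pointing right. The block's long edges run parallel to the tool, and the spare is at (316,340).

Run:
```python
from h import *
s=load("w1"); im=s["image"].astype(int)
m=((im[:,:,2]>110)&(im[:,:,1]<60)&(im[:,:,0]<60)).astype(np.uint8); m[300:]=0
n,l,st,c=cv2.connectedComponentsWithStats(m); k=1+np.argmax(st[1:,4]); print(st[k],c[k])
x,y,w,h,_=st[k]
for p in [(x+w/2-.5,y+h/2-.5),(x+w/2-.5,y+w/2-.5),(316,340)]: print(p,ray(s,*p,76).round(1))
T=s["world_to_cam"];print(-T[:3,:3].T@T[:3,3])
for e in [((271,180),(277,357)),((359,180),(353,357))]:
  a,b=[ray(s,*q,42) for q in e]; print(a.round(1),b.round(1),np.degrees(np.arctan2((b-a)[1],(b-a)[0])))
```

```text
[ 288  205   54   57 2108] [314.14373814 234.48434535]
(np.float64(314.5), np.float64(233.0)) [ 424.  -281.1   76. ]
(np.float64(314.5), np.float64(231.5)) [ 423.  -280.9   76. ]
(316, 340) [ 502.1 -296.9   76. ]
[ 348.18581112 -263.26908873  321.91898196]
[ 389.6 -305.3   42. ] [ 532.3 -336.2   42. ] -12.230662600179002
[ 402.6 -244.4   42. ] [ 545.5 -275.2   42. ] -12.168068121065792
```

Call:
{"name": "move_arm", "arguments": {"motion": "-0.2 -0.1 -1 0 0 -7; -0.2 -0.1 -2 0 0 -14; -0.2 -0.1 -3 0 0 -21; -0.2 -0.1 -4 0 0 -28; -0.2 -0.1 -5 0 0 -35; -0.2 -0.1 -6 0 0 -42; -0.2 -0.1 -7 0 0 -49; -0.2 -0.1 -8 0 0 -56; -0.2 -0.1 -9 0 0 -63; -0.2 -0.1 -9.5 0 0 -70"}}

```text
time: 3.15
tool_pos: [426.8, -279.0, 86.4]
tcp_rot: [-90.0, -0.0, -82.2]
ft_force: [0.4, -0.6, 0.5]
finger_gap: 60.0
```

Call:
{"name": "move_arm", "arguments": {"motion": "0 0 -1 0 0 -7; 0 0 -2 0 0 -14; 0 0 -3 0 0 -20; 0 0 -3.9 0 0 -20; 0 0 -3.9 0 0 -20; 0 0 -3.9 0 0 -20"}}

```text
time: 3.65
tool_pos: [426.3, -279.6, 47.5]
tcp_rot: [-90.0, 0.0, -101.7]
ft_force: [0.3, 0.4, -0.7]
finger_gap: 60.2
```

Call:
{"name": "move_arm", "arguments": {"motion": "0 0 0 0 0 0; 0 0 0 0 0 0; 0 0 0 0 0 0; 0 0 0 0 0 0; 0 0 0 0 0 0; 0 0 0 0 0 0; 0 0 0 0 0 0", "fingers": 3}}

```text
time: 4.23
tool_pos: [426.8, -280.8, 48.4]
tcp_rot: [-89.9, -0.0, -102.0]
ft_force: [1.7, 1.9, 6.5]
finger_gap: 35.7
```

Run:
```python
from h import *
st=readout.sense(); print({k:(np.round(v,2).tolist()) for k,v in st.items()}) 
s=snap("wrist","w2")
```

```text
{'time': 4.23, 'joint_pos': [-39.12, 3.47, 109.57, 0.03, 66.83, -27.11], 'qd': [-0.01, -0.09, 0.01, 0.03, -0.05, 0.06], 'joint_efforts': [-1.24, -44.14, -40.91, -0.8, 0.15, 0.01], 'tool_pos': [426.79, -280.84, 48.45], 'tcp_rot': [-89.87, -0.03, -102.01], 'ft_force': [1.73, 1.85, 6.52], 'wrist_torque': [0.29, -0.28, 0.02], 'finger_gap': 35.69}
```

View pics/w2.png

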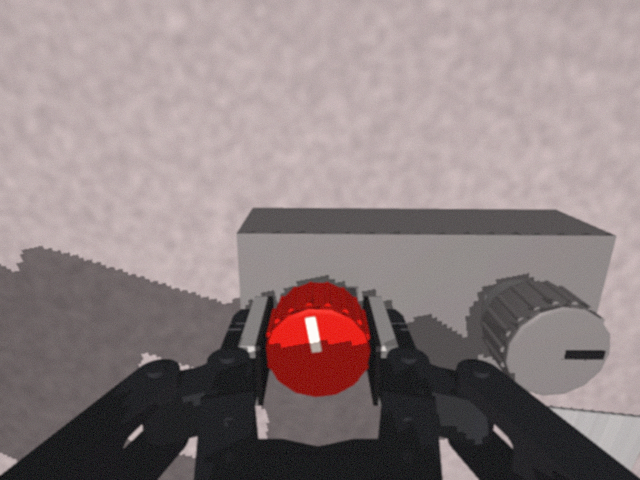

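The grip holds the knob at 35.7 mm and side forces are small, so it is centred along the block. I'll open, turn back 90°, and grip across the block.

Call:
{"name": "move_arm", "arguments": {"motion": "0 0 0.1 0 0 0; 0 0 0.1 0 0 0; 0.08 0 0.2 0 0 0; 0.08 0 0.2 0 0 7; 0.08 0 0.2 0 0 14; 0.08 0 0.2 0 0 21; 0.08 0 0.2 0 0 28; 0.08 0 0.2 0 0 35; 0.08 0 0.2 0 0 42; 0.08 0 0.2 0 0 49", "fingers": 6}}

```text
time: 5.12
tool_pos: [426.2, -280.2, 49.0]
tcp_rot: [-90.0, 0.0, -52.7]
ft_force: [0.6, -0.9, 0.5]
finger_gap: 60.0
```

Call:
{"name": "move_arm", "arguments": {"motion": "0 0 0 0 0 7; 0 0 0 0 0 14; 0 0 0 0 0 21; 0 0 0 0 0 28; 0 0 0 0 0 35; 0 0 0 0 0 41; 0 0 0 0 0 41; 0 0 0 0 0 41"}}

```text
time: 5.78
tool_pos: [426.4, -280.2, 49.0]
tcp_rot: [-90.0, 0.0, -12.2]
ft_force: [0.6, -0.4, -0.1]
finger_gap: 60.1
```

Call:
{"name": "move_arm", "arguments": {"motion": "0 0 0 0 0 0; 0 0 0 0 0 0; 0 0 0 0 0 0; 0 0 0 0 0 0; 0 0 0 0 0 0; 0 0 0 0 0 0; 0 0 0 0 0 0", "fingers": 3}}

```text
time: 6.37
tool_pos: [426.6, -280.3, 49.3]
tcp_rot: [-90.0, -0.0, -12.0]
ft_force: [0.8, -0.2, 0.7]
finger_gap: 35.0
```

```bash
cat >> h.py <<'E'
def st():
    s=readout.sense(); print({k:np.round(s[k],3 if k=="wrist_torque" else 2).tolist() for k in("time","tool_pos","tcp_rot","ft_force","wrist_torque","finger_gap")},"q6",round(float(s["joint_pos"][5]),1))
E
python3 -c "from h import *;st()"
```

```text
{'time': 6.37, 'tool_pos': [426.65, -280.31, 49.34], 'tcp_rot': [-90.0, -0.0, -12.04], 'ft_force': [0.82, -0.18, 0.67], 'wrist_torque': [0.053, 0.02, -0.01], 'finger_gap': 35.01} q6 -117.0
```

Call:
{"name": "move_arm", "arguments": {"motion": "0 0 0.2 0 0 0; 0 0 0.4 0 0 0; 0 0 0.4 0 0 0; 0 0 0.4 0 0 0"}}

```text
time: 6.7
tool_pos: [426.5, -280.3, 53.3]
tcp_rot: [-90.0, 0.0, -12.0]
ft_force: [0.5, -0.4, -2.4]
finger_gap: 35.1
```

```bash
python3 -c "from h import *;st()"
```

```text
{'time': 6.7, 'tool_pos': [426.5, -280.29, 53.27], 'tcp_rot': [-90.0, 0.01, -12.03], 'ft_force': [0.54, -0.37, -2.41], 'wrist_torque': [-0.059, -0.013, 0.029], 'finger_gap': 35.11} q6 -117.0
```

Call:
{"name": "move_arm", "arguments": {"motion": "0 0 0 0 0 -4; 0 0 0 0 0 -4"}}

```text
time: 6.87
tool_pos: [426.6, -280.4, 53.2]
tcp_rot: [-90.0, -0.0, -16.2]
ft_force: [0.4, -1.1, -2.4]
finger_gap: 35.3
```

```bash
python3 -c "from h import *;st()"
```

```text
{'time': 6.87, 'tool_pos': [426.6, -280.35, 53.22], 'tcp_rot': [-90.0, -0.0, -16.21], 'ft_force': [0.43, -1.06, -2.41], 'wrist_torque': [-0.058, -0.198, -0.003], 'finger_gap': 35.27} q6 -112.9
```

Call:
{"name": "move_arm", "arguments": {"motion": "0 0 0 0 0 -4; 0 0 0 0 0 -4"}}

```text
time: 7.03
tool_pos: [426.7, -280.5, 53.3]
tcp_rot: [-90.0, -0.0, -20.1]
ft_force: [1.5, -1.2, -3.4]
finger_gap: 35.2
```

```bash
python3 -c "from h import *;st()"
```

```text
{'time': 7.03, 'tool_pos': [426.73, -280.45, 53.3], 'tcp_rot': [-90.01, -0.02, -20.11], 'ft_force': [1.54, -1.18, -3.44], 'wrist_torque': [-0.145, -0.294, -0.007], 'finger_gap': 35.19} q6 -109.0
```

Call:
{"name": "move_arm", "arguments": {"motion": "0 0 0 0 0 -4; 0 0 0 0 0 -4"}}

```text
time: 7.2
tool_pos: [426.8, -280.5, 53.4]
tcp_rot: [-90.0, -0.0, -24.0]
ft_force: [1.3, -0.3, -3.9]
finger_gap: 35.1
```

```bash
python3 -c "from h import *;st()"
```

```text
{'time': 7.2, 'tool_pos': [426.82, -280.52, 53.4], 'tcp_rot': [-90.01, -0.04, -24.04], 'ft_force': [1.34, -0.29, -3.85], 'wrist_torque': [-0.175, -0.317, -0.034], 'finger_gap': 35.1} q6 -105.0
```

Call:
{"name": "move_arm", "arguments": {"motion": "0 0 0 0 0 -4; 0 0 0 0 0 -4"}}

```text
time: 7.37
tool_pos: [426.9, -280.5, 53.4]
tcp_rot: [-90.0, -0.0, -28.0]
ft_force: [2.3, -0.7, -2.6]
finger_gap: 35.1
```

```bash
python3 -c "from h import *;st()"
```

```text
{'time': 7.37, 'tool_pos': [426.91, -280.46, 53.43], 'tcp_rot': [-90.0, -0.04, -27.99], 'ft_force': [2.33, -0.72, -2.59], 'wrist_torque': [-0.174, -0.421, 0.044], 'finger_gap': 35.07} q6 -101.1
```

Call:
{"name": "move_arm", "arguments": {"motion": "0 0 0 0 0 -4; 0 0 0 0 0 -4"}}

```text
time: 7.53
tool_pos: [427.0, -280.3, 53.4]
tcp_rot: [-90.0, -0.0, -32.0]
ft_force: [3.5, 0.3, -3.2]
finger_gap: 35.3
```

```bash
python3 -c "from h import *;st()"
```

```text
{'time': 7.53, 'tool_pos': [427.01, -280.26, 53.44], 'tcp_rot': [-89.97, -0.04, -31.96], 'ft_force': [3.54, 0.31, -3.21], 'wrist_torque': [0.006, -0.621, 0.028], 'finger_gap': 35.28} q6 -97.1
```

Call:
{"name": "move_arm", "arguments": {"motion": "-0.03 -0.1 0 0 0 0; -0.05 -0.2 0 0 0 0; -0.06 -0.25 0 0 0 0; -0.06 -0.25 0 0 0 0"}}

```text
time: 7.87
tool_pos: [426.9, -281.3, 53.4]
tcp_rot: [-89.8, 0.0, -31.7]
ft_force: [6.0, 8.5, -0.5]
finger_gap: 35.2
```

```bash
python3 -c "from h import *;st()"
```

```text
{'time': 7.87, 'tool_pos': [426.87, -281.29, 53.39], 'tcp_rot': [-89.82, 0.01, -31.75], 'ft_force': [6.01, 8.46, -0.45], 'wrist_torque': [1.548, -1.236, 0.045], 'finger_gap': 35.15} q6 -97.6
```

Call:
{"name": "move_arm", "arguments": {"motion": "-0.01 -0.05 0 0 0 0; -0.02 -0.1 0 0 0 0; -0.02 -0.1 0 0 0 0"}}

```text
time: 8.12
tool_pos: [426.8, -281.8, 53.5]
tcp_rot: [-89.8, 0.0, -31.7]
ft_force: [5.0, 10.4, 2.1]
finger_gap: 35.1
```

```bash
python3 -c "from h import *;st()"
```

```text
{'time': 8.12, 'tool_pos': [426.8, -281.83, 53.48], 'tcp_rot': [-89.78, 0.03, -31.74], 'ft_force': [4.97, 10.39, 2.12], 'wrist_torque': [1.957, -1.209, 0.041], 'finger_gap': 35.06} q6 -97.7
```

Call:
{"name": "move_arm", "arguments": {"motion": "0.1 -0.02 0 0 0 0; 0.2 -0.04 0 0 0 0; 0.2 -0.04 0 0 0 5; 0.2 -0.04 0 0 0 10; 0.2 -0.04 0 0 0 15; 0.2 -0.04 0 0 0 20; 0.2 -0.04 0 0 0 20; 0.2 -0.04 0 0 0 20"}}

```text
time: 8.78
tool_pos: [426.9, -283.2, 52.6]
tcp_rot: [-89.9, 0.1, -12.0]
ft_force: [-0.8, 4.4, -2.6]
finger_gap: 35.6
```

```bash
python3 -c "from h import *;st()"
```

```text
{'time': 8.78, 'tool_pos': [426.93, -283.24, 52.56], 'tcp_rot': [-89.91, 0.13, -12.02], 'ft_force': [-0.83, 4.37, -2.58], 'wrist_torque': [0.916, 0.174, -0.003], 'finger_gap': 35.6} q6 -117.3
```

Call:
{"name": "move_arm", "arguments": {"motion": "-0.01 -0.04 0 0 0 0; -0.01 -0.08 0 0 0 0; -0.01 -0.08 0 0 0 -4; -0.01 -0.08 0 0 0 0; -0.01 -0.08 0 0 0 0"}}

```text
time: 9.2
tool_pos: [427.1, -283.5, 52.6]
tcp_rot: [-89.9, 0.1, -11.9]
ft_force: [-1.0, 6.9, -1.4]
finger_gap: 35.2
```

```bash
python3 -c "from h import *;st()"
```

```text
{'time': 9.2, 'tool_pos': [427.05, -283.48, 52.56], 'tcp_rot': [-89.85, 0.13, -11.89], 'ft_force': [-1.05, 6.9, -1.39], 'wrist_torque': [1.543, 0.094, -0.01], 'finger_gap': 35.18} q6 -117.5
```

Call:
{"name": "move_arm", "arguments": {"motion": "0 0.1 0 0 0 0; -0.02 0.2 0 0 0 0; -0.05 0.3 0 0 0 0; -0.05 0.3 1 0 0 0; -0.05 0.3 3 0 0 0; -0.05 0.3 6 0 0 0; -0.05 0.3 10 0 0 0; -0.05 0.3 13 0 0 0; -0.05 0.3 15 0 0 0; -0.05 0.3 15 0 0 0"}}

```text
time: 10.03
tool_pos: [429.8, -284.5, 210.8]
tcp_rot: [-90.3, -0.6, -12.1]
ft_force: [0.9, 0.1, -1.4]
finger_gap: 34.8
```

```bash
python3 -c "from h import *;st();s=snap('wrist','w3')"
```

```text
{'time': 10.03, 'tool_pos': [429.85, -284.52, 210.75], 'tcp_rot': [-90.32, -0.57, -12.05], 'ft_force': [0.85, 0.09, -1.35], 'wrist_torque': [0.009, -0.063, -0.008], 'finger_gap': 34.8} q6 -117.1
```

View pics/w3.png

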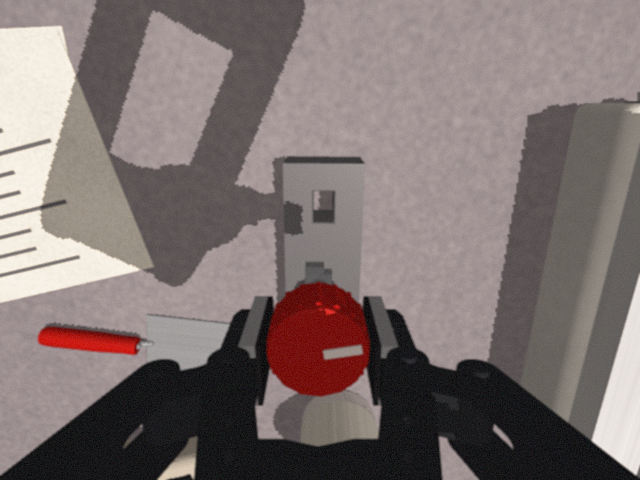

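The wrist view shows the bolt held, and the end of its head sticking out past the knob at about (317,268). I'll zoom in on it.

Run:
```python
from h import *
im=load("w3")["image"][245:325,265:372]
im=cv2.convertScaleAbs(im,alpha=1.5,beta=20)
cv2.imwrite("pics/w3c.png",cv2.resize(im,None,fx=7,fy=7,interpolation=cv2.INTER_CUBIC))
st()
```

```text
{'time': 10.08, 'tool_pos': [428.9, -283.72, 207.43], 'tcp_rot': [-90.21, -0.38, -12.05], 'ft_force': [0.95, -0.8, -2.87], 'wrist_torque': [0.019, 0.022, -0.006], 'finger_gap': 35.39} q6 -117.1
```

View pics/w3c.png

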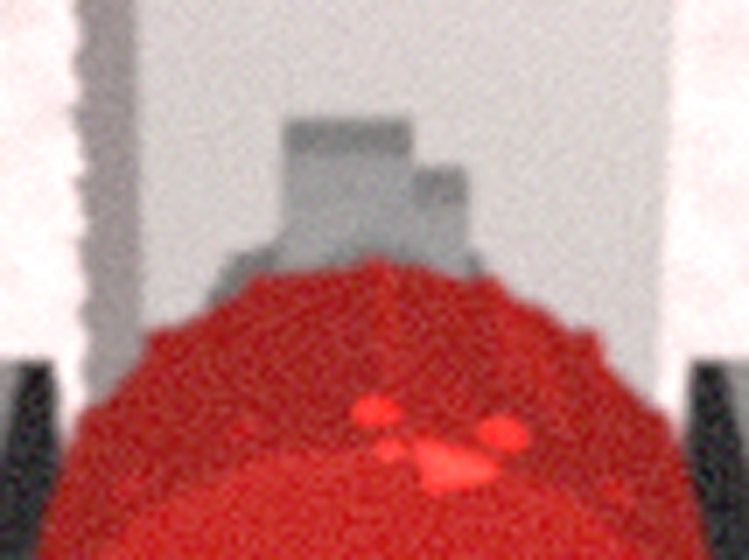

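The head's end edge is level and its sides vertical in the crop, so it lines up with the tool yaw of -12° within about 1°. I'll carry it over the slot and hover at the same camera height above the deck, to compare like with like.

Call:
{"name": "move_arm", "arguments": {"motion": "0.3 2 1.4 0 0 0; 0.9 5 1.4 0 0 0; 1.5 9 1.4 0 0 0; 2.2 13 1.4 0 0 0; 2.9 17 1.4 0 0 0; 3.6 21 1.4 0 0 0; 4.3 25 1.4 0 0 0; 4.9 29 1.4 0 0 0; 5.4 32 1.4 0 0 0; 5.7 33.6 1.4 0 0 0"}}

```text
time: 10.92
tool_pos: [483.3, 57.4, 215.4]
tcp_rot: [-90.0, 0.1, -11.9]
ft_force: [-0.4, -0.6, -2.7]
finger_gap: 35.3
```

Call:
{"name": "move_arm", "arguments": {"motion": "0 0 0 0 0 0; 0 0 0 0 0 0; 0 0 0 0 0 0; 0 0 0 0 0 0; 0 0 0 0 0 0"}}

```text
time: 11.33
tool_pos: [484.0, 52.9, 216.9]
tcp_rot: [-90.0, 0.0, -12.1]
ft_force: [0.1, -0.5, -3.4]
finger_gap: 35.7
```

```bash
python3 -c "
from h import *
st();s=snap('wrist','w4');st()
im=cv2.convertScaleAbs(s['image'],alpha=1.2)
cv2.imwrite('pics/w4.png',cv2.resize(im[80:480,120:520],None,fx=1.5,fy=1.5))"
```

```text
{'time': 11.33, 'tool_pos': [484.03, 52.88, 216.92], 'tcp_rot': [-90.02, 0.03, -12.13], 'ft_force': [0.11, -0.46, -3.44], 'wrist_torque': [0.019, 0.016, -0.011], 'finger_gap': 35.67} q6 -77.7
{'time': 11.38, 'tool_pos': [484.09, 52.96, 217.08], 'tcp_rot': [-90.01, 0.02, -12.12], 'ft_force': [1.27, 0.6, -2.75], 'wrist_torque': [0.0, 0.05, 0.023], 'finger_gap': 35.21} q6 -77.7
```

View pics/w4.png

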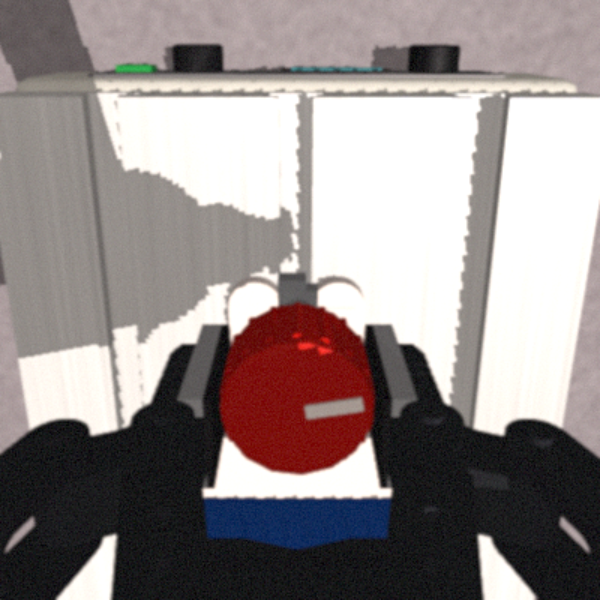

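The view shows the slot's right lip edge at about crop x=312. The left edge is washed out, so I'll read intensity profiles from the raw image.

Run:
```python
from h import *
s=load("w4"); g=cv2.cvtColor(s["image"],cv2.COLOR_BGR2GRAY)
for v in (150,165,180,200,225): print(v,g[v-1:v+2,296:340].mean(0).astype(int).tolist())
for v in (150,165,180,200,225):print(v,ray(s,300,v,112).round(1),ray(s,330,v,112).round(1))
im=g[140:290,270:350]
im=cv2.normalize(im,None,0,255,cv2.NORM_MINMAX)
cv2.imwrite("pics/w4c.png",cv2.resize(cv2.equalizeHist(im),None,fx=4,fy=4,interpolation=cv2.INTER_CUBIC))
```

```text
150 [224, 225, 227, 230, 230, 230, 227, 227, 222, 220, 223, 228, 228, 228, 229, 230, 230, 231, 231, 229, 213, 173, 140, 128, 124, 126, 125, 129, 129, 130, 126, 130, 164, 211, 232, 234, 234, 233, 234, 233, 234, 235, 236, 234]
165 [222, 225, 226, 227, 227, 227, 226, 225, 224, 219, 216, 221, 224, 227, 227, 227, 229, 227, 229, 229, 224, 193, 153, 130, 126, 122, 124, 127, 128, 129, 125, 137, 174, 214, 230, 231, 232, 232, 231, 232, 232, 232, 232, 234]
180 [221, 221, 224, 225, 225, 225, 224, 222, 222, 219, 215, 219, 221, 223, 224, 224, 225, 226, 226, 227, 221, 180, 141, 126, 122, 121, 123, 127, 127, 124, 120, 142, 185, 220, 227, 229, 230, 228, 229, 230, 230, 229, 231, 231]
200 [219, 218, 222, 222, 223, 224, 222, 221, 220, 216, 209, 217, 220, 220, 220, 222, 224, 223, 222, 225, 227, 218, 174, 130, 119, 119, 122, 124, 125, 123, 120, 138, 183, 217, 225, 227, 228, 227, 228, 227, 226, 227, 227, 229]
225 [158, 188, 197, 193, 192, 193, 186, 168, 158, 149, 129, 119, 116, 115, 118, 118, 118, 128, 163, 206, 221, 203, 161, 126, 117, 120, 121, 123, 123, 122, 116, 146, 195, 221, 224, 224, 225, 225, 224, 224, 224, 223, 225, 224]
150 [427.5  52.7 112. ] [431.3  70.6 112. ]
165 [436.3  50.7 112. ] [440.2  68.8 112. ]
180 [445.3  48.6 112. ] [449.3  66.9 112. ]
200 [457.8  45.8 112. ] [461.7  64.4 112. ]
225 [473.8  42.1 112. ] [477.9  61.  112. ]
```

View pics/w4c.png

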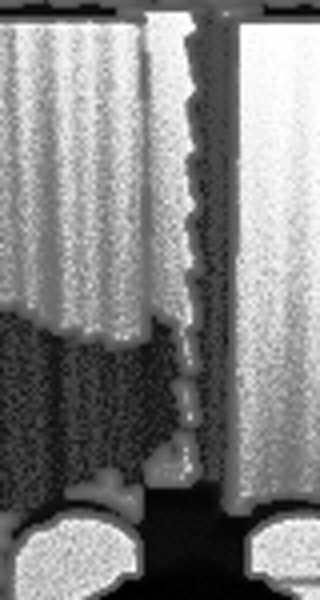

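Run:
```python
from h import *
s=load("w4"); print(s["cx"],s["cy"])
print(ray(s,288.5,266.5,120),ray(s,341,267,120))
print("head mid top at",proj(s,[484,53,185]), "axis at deck",proj(s,[484.1,52.95,112]),"w1 axis",proj(load("w1"),[428.,-278.54,76]))
for z in(192,185): print(ray(s,315,263,z))
```

```text
317.7279244411724 236.40971595270642
[497.28512152  29.44489052 120.        ] [504.76101179  62.55902924 120.        ]
head mid top at [320.57476817 283.87529334] axis at deck [319.74466656 236.43537357] w1 axis [319.62637642 238.01336293]
[470.21700303  53.31546368 192.        ]
[472.96739731  52.67324317 185.        ]
```

Call:
{"name": "move_arm", "arguments": {"motion": "0 -0.03 -1.5 0 0 0; -0.01 -0.06 -3 0 0 0; -0.02 -0.09 -4.5 0 0 0; -0.02 -0.09 -6 0 0 0; -0.02 -0.09 -6.6 0 0 0; -0.02 -0.09 -6.9 0 0 0; -0.02 -0.09 -6.9 0 0 0; -0.02 -0.09 -6.9 0 0 0; -0.02 -0.09 -6.9 0 0 0"}}

```text
time: 12.13
tool_pos: [484.8, 53.0, 149.5]
tcp_rot: [-90.0, -0.1, -12.0]
ft_force: [0.5, -0.7, -2.7]
finger_gap: 35.2
```

```bash
python3 -c "from h import *;st()"
```

```text
{'time': 12.13, 'tool_pos': [484.78, 52.98, 149.5], 'tcp_rot': [-89.98, -0.1, -12.04], 'ft_force': [0.51, -0.68, -2.72], 'wrist_torque': [0.029, -0.008, 0.07], 'finger_gap': 35.23} q6 -77.8
```

Call:
{"name": "move_arm", "arguments": {"motion": "0 0 -0.1 0 0 0; 0 0 -0.2 0 0 0; 0 0 -0.3 0 0 0; 0 0 -0.4 0 0 0; 0 0 -0.5 0 0 0; 0 0 -0.5 0 0 0"}}

```text
time: 12.63
tool_pos: [483.9, 53.0, 143.0]
tcp_rot: [-90.0, 0.0, -12.0]
ft_force: [0.3, -0.4, -2.9]
finger_gap: 35.1
```

```bash
python3 -c "from h import *;st()"
```

```text
{'time': 12.63, 'tool_pos': [483.88, 52.96, 143.04], 'tcp_rot': [-90.02, 0.01, -12.03], 'ft_force': [0.32, -0.45, -2.86], 'wrist_torque': [-0.257, -0.054, -0.003], 'finger_gap': 35.07} q6 -77.8
```

Call:
{"name": "move_arm", "arguments": {"motion": "-0.01 -0.03 0 0 0 0; -0.02 -0.07 0 0 0 0; -0.02 -0.07 0 0 0 0; -0.02 -0.07 0 0 0 0"}}

```text
time: 12.97
tool_pos: [483.8, 52.4, 143.3]
tcp_rot: [-90.0, -0.0, -12.0]
ft_force: [-0.5, 0.1, -2.4]
finger_gap: 35.0
```

```bash
python3 -c "from h import *;st()"
```

```text
{'time': 12.97, 'tool_pos': [483.83, 52.44, 143.33], 'tcp_rot': [-89.99, -0.0, -12.03], 'ft_force': [-0.5, 0.08, -2.45], 'wrist_torque': [0.011, -0.034, 0.024], 'finger_gap': 35.02} q6 -77.8
```

Call:
{"name": "move_arm", "arguments": {"motion": "0 0 -0.05 0 0 0; 0 0 -0.1 0 0 0; 0 0 -0.15 0 0 0; 0 0 -0.15 0 0 0; 0 0 -0.15 0 0 0"}}

```text
time: 13.38
tool_pos: [483.8, 52.4, 141.7]
tcp_rot: [-90.0, 0.0, -12.0]
ft_force: [-0.0, -0.1, -2.7]
finger_gap: 34.8
```

```bash
python3 -c "from h import *;st()"
```

```text
{'time': 13.38, 'tool_pos': [483.76, 52.39, 141.73], 'tcp_rot': [-90.0, 0.01, -12.03], 'ft_force': [-0.0, -0.08, -2.75], 'wrist_torque': [-0.039, 0.006, 0.012], 'finger_gap': 34.85} q6 -77.8
```

Call:
{"name": "move_arm", "arguments": {"motion": "0 0 -0.08 0 0 0; 0 0 -0.16 0 0 0; 0 0 -0.24 0 0 0; 0 0 -0.32 0 0 0; 0 0 -0.4 0 0 0; 0 0 -0.4 0 0 0"}}

```text
time: 13.88
tool_pos: [483.7, 52.4, 137.5]
tcp_rot: [-90.0, 0.0, -12.0]
ft_force: [-0.5, 1.0, -2.6]
finger_gap: 35.6
```

```bash
python3 -c "from h import *;st()"
```

```text
{'time': 13.88, 'tool_pos': [483.66, 52.4, 137.52], 'tcp_rot': [-90.0, 0.02, -12.03], 'ft_force': [-0.49, 1.02, -2.57], 'wrist_torque': [0.051, -0.025, -0.008], 'finger_gap': 35.57} q6 -77.8
```

Call:
{"name": "move_arm", "arguments": {"motion": "0 0 -0.1 0 0 0; 0 0 -0.2 0 0 0; 0 0 -0.3 0 0 0; 0 0 -0.4 0 0 0; 0 0 -0.4 0 0 0"}}

```text
time: 14.3
tool_pos: [483.6, 52.4, 133.5]
tcp_rot: [-90.0, 0.0, -12.0]
ft_force: [-0.5, -0.3, -2.7]
finger_gap: 35.4
```

```bash
python3 -c "from h import *;st()"
```

```text
{'time': 14.3, 'tool_pos': [483.64, 52.38, 133.48], 'tcp_rot': [-90.01, 0.02, -12.02], 'ft_force': [-0.48, -0.26, -2.74], 'wrist_torque': [0.056, -0.002, 0.003], 'finger_gap': 35.36} q6 -77.8
```

Call:
{"name": "move_arm", "arguments": {"motion": "0 0 -0.1 0 0 0; 0 0 -0.2 0 0 0; 0 0 -0.3 0 0 0; 0 0 -0.4 0 0 0; 0 0 -0.5 0 0 0; 0 0 -0.5 0 0 0"}}

```text
time: 14.8
tool_pos: [483.7, 52.4, 128.5]
tcp_rot: [-90.0, 0.0, -12.0]
ft_force: [-0.9, 0.2, -3.3]
finger_gap: 35.1
```

```bash
python3 -c "from h import *;st()"
```

```text
{'time': 14.8, 'tool_pos': [483.66, 52.37, 128.54], 'tcp_rot': [-90.0, 0.02, -12.03], 'ft_force': [-0.85, 0.16, -3.28], 'wrist_torque': [-0.016, 0.039, -0.018], 'finger_gap': 35.14} q6 -77.8
```

Call:
{"name": "move_arm", "arguments": {"motion": "0 0 0 0 0 -5; 0 0 0 0 0 -10; 0 0 0 0 0 -15; 0 0 0 0 0 -20; 0 0 0 0 0 -25; 0 0 0 0 0 -30; 0 0 0 0 0 -35; 0 0 0 0 0 -40; 0 0 0 0 0 -45; 0 0 0 0 0 -45"}}

```text
time: 15.63
tool_pos: [483.8, 52.4, 128.8]
tcp_rot: [-90.0, 0.0, -57.3]
ft_force: [-0.1, 0.5, -2.4]
finger_gap: 35.5
```

```bash
python3 -c "from h import *;st()"
```

```text
{'time': 15.63, 'tool_pos': [483.81, 52.39, 128.79], 'tcp_rot': [-90.0, 0.0, -57.26], 'ft_force': [-0.08, 0.5, -2.4], 'wrist_torque': [0.029, -0.013, 0.003], 'finger_gap': 35.53} q6 -32.6
```

Call:
{"name": "move_arm", "arguments": {"motion": "0 0 0 0 0 -5; 0 0 0 0 0 -10; 0 0 0 0 0 -15; 0 0 0 0 0 -20; 0 0 0 0 0 -25; 0 0 0 0 0 -30; 0 0 0 0 0 -35; 0 0 0 0 0 -40; 0 0 0 0 0 -45; 0 0 0 0 0 -45"}}

```text
time: 16.47
tool_pos: [483.9, 52.5, 128.9]
tcp_rot: [-90.0, 0.0, -102.1]
ft_force: [-0.6, 0.9, -1.7]
finger_gap: 35.1
```

```bash
python3 -c "from h import *;st()"
```

```text
{'time': 16.47, 'tool_pos': [483.93, 52.47, 128.89], 'tcp_rot': [-89.99, 0.01, -102.09], 'ft_force': [-0.61, 0.92, -1.72], 'wrist_torque': [0.111, 0.032, 0.029], 'finger_gap': 35.15} q6 12.2
```

Call:
{"name": "move_arm", "arguments": {"motion": "0 0 0.05 0 0 0; 0 0 0.1 0 0 0; 0 0 0.1 0 0 0"}}

```text
time: 16.72
tool_pos: [483.8, 52.4, 129.9]
tcp_rot: [-90.0, 0.0, -101.9]
ft_force: [0.1, 1.3, -2.3]
finger_gap: 35.4
```

```bash
python3 -c "from h import *;st()"
```

```text
{'time': 16.72, 'tool_pos': [483.8, 52.43, 129.88], 'tcp_rot': [-90.0, 0.0, -101.86], 'ft_force': [0.09, 1.31, -2.26], 'wrist_torque': [0.126, -0.046, 0.004], 'finger_gap': 35.41} q6 12.0
```

Call:
{"name": "move_arm", "arguments": {"motion": "0 0 0.05 0 0 0; 0 0 0.1 0 0 0; 0 0 0.1 0 0 0"}}

```text
time: 16.97
tool_pos: [483.8, 52.4, 130.9]
tcp_rot: [-90.0, 0.0, -102.0]
ft_force: [0.6, 1.5, -3.1]
finger_gap: 35.6
```

```bash
python3 -c "from h import *;st()"
```

```text
{'time': 16.97, 'tool_pos': [483.81, 52.43, 130.88], 'tcp_rot': [-90.0, 0.0, -101.98], 'ft_force': [0.58, 1.52, -3.09], 'wrist_torque': [0.174, -0.008, 0.001], 'finger_gap': 35.56} q6 12.1
```

Call:
{"name": "move_arm", "arguments": {"motion": "0 0.03 0.03 0 0 0; 0 0.03 0.06 0 0 0; 0 0.03 0.06 0 0 0"}}

```text
time: 17.22
tool_pos: [483.7, 52.5, 131.1]
tcp_rot: [-90.0, -0.0, -102.0]
ft_force: [0.6, 0.2, -5.9]
finger_gap: 35.4
```

```bash
python3 -c "from h import *;st()"
```

```text
{'time': 17.22, 'tool_pos': [483.72, 52.54, 131.12], 'tcp_rot': [-90.01, -0.02, -102.02], 'ft_force': [0.64, 0.18, -5.91], 'wrist_torque': [0.017, -0.267, 0.031], 'finger_gap': 35.36} q6 12.2
```

Call:
{"name": "move_arm", "arguments": {"motion": "0 0 0.03 0 0 0; 0 0 0.06 0 0 0; 0 0 0.06 0 0 0"}}

```text
time: 17.47
tool_pos: [483.6, 52.5, 131.3]
tcp_rot: [-90.0, -0.0, -102.0]
ft_force: [4.3, -2.0, -12.6]
finger_gap: 35.4
```

```bash
python3 -c "from h import *;st()"
```

```text
{'time': 17.47, 'tool_pos': [483.58, 52.49, 131.3], 'tcp_rot': [-90.03, -0.02, -102.03], 'ft_force': [4.31, -1.99, -12.57], 'wrist_torque': [-0.165, -0.741, 0.05], 'finger_gap': 35.4} q6 12.2
```

Call:
{"name": "move_arm", "arguments": {"motion": "0 0 0.03 0 0 0; 0 0 0.05 0 0 0; 0 0 0.05 0 0 0"}}

```text
time: 17.72
tool_pos: [483.5, 52.5, 131.4]
tcp_rot: [-90.0, -0.0, -102.0]
ft_force: [5.2, -1.5, -16.5]
finger_gap: 35.3
```

```bash
python3 -c "from h import *;st()"
```

```text
{'time': 17.72, 'tool_pos': [483.46, 52.48, 131.41], 'tcp_rot': [-90.05, -0.03, -102.04], 'ft_force': [5.18, -1.53, -16.51], 'wrist_torque': [-0.24, -1.184, 0.044], 'finger_gap': 35.32} q6 12.2
```

Call:
{"name": "move_arm", "arguments": {"motion": "0 0 -0.1 0 0 0; 0 0 -0.22 0 0 0; 0 0 -0.22 0 0 0; 0.29 -0.06 -0.22 0 0 0; 0.59 -0.13 -0.22 0 0 0; 0.88 -0.19 -0.22 0 0 0; 1.17 -0.25 -0.22 0 0 0; 1.47 -0.32 -0.22 0 0 0; 1.47 -0.32 -0.22 0 0 0"}}

```text
time: 18.47
tool_pos: [499.2, 49.3, 130.4]
tcp_rot: [-90.0, 0.0, -102.0]
ft_force: [-0.4, 0.1, -2.5]
finger_gap: 34.9
```

```bash
python3 -c "from h import *;st()"
```

```text
{'time': 18.47, 'tool_pos': [499.18, 49.33, 130.42], 'tcp_rot': [-89.97, 0.01, -102.04], 'ft_force': [-0.35, 0.14, -2.52], 'wrist_torque': [0.03, -0.018, 0.0], 'finger_gap': 34.92} q6 11.8
```

Call:
{"name": "move_arm", "arguments": {"motion": "0.2 -0.04 0 0 0 0; 0.39 -0.08 0 0 0 0; 0.59 -0.13 0 0 0 0; 0.78 -0.17 0 0 0 0; 0.98 -0.21 0 0 0 0; 0.98 -0.21 0 0 0 0"}}

```text
time: 18.97
tool_pos: [508.7, 47.3, 130.4]
tcp_rot: [-90.0, -0.0, -102.0]
ft_force: [-0.4, 0.2, -3.6]
finger_gap: 35.3
```

```bash
python3 -c "from h import *;st()"
```

```text
{'time': 18.97, 'tool_pos': [508.69, 47.27, 130.36], 'tcp_rot': [-89.98, -0.0, -102.03], 'ft_force': [-0.37, 0.22, -3.65], 'wrist_torque': [0.056, -0.019, 0.015], 'finger_gap': 35.27} q6 11.6
```

Call:
{"name": "move_arm", "arguments": {"motion": "0.2 -0.04 0 0 0 0; 0.39 -0.08 0 0 0 0; 0.59 -0.13 0 0 0 0; 0.78 -0.17 0 0 0 0; 0.98 -0.21 0 0 0 0; 1.17 -0.25 0 0 0 0; 1.37 -0.3 0 0 0 0; 1.37 -0.3 0 0 0 0; 1.37 -0.3 0 0 0 0"}}

```text
time: 19.72
tool_pos: [522.1, 44.4, 130.3]
tcp_rot: [-90.0, 0.0, -102.0]
ft_force: [0.6, -0.0, -4.1]
finger_gap: 35.2
```

```bash
python3 -c "from h import *;st()"
```

```text
{'time': 19.72, 'tool_pos': [522.12, 44.35, 130.27], 'tcp_rot': [-90.0, 0.0, -102.03], 'ft_force': [0.56, -0.05, -4.14], 'wrist_torque': [0.035, -0.034, -0.002], 'finger_gap': 35.17} q6 11.3
```

Call:
{"name": "move_arm", "arguments": {"motion": "0.1 -0.02 0 0 0 0; 0.2 -0.04 0 0 0 0; 0.3 -0.06 0 0 0 0; 0.4 -0.09 0 0 0 0; 0.4 -0.09 0 0 0 0"}}

```text
time: 20.13
tool_pos: [526.2, 43.4, 130.3]
tcp_rot: [-90.0, 0.0, -102.0]
ft_force: [0.3, 0.3, -2.8]
finger_gap: 35.3
```

```bash
python3 -c "from h import *;st()"
```

```text
{'time': 20.13, 'tool_pos': [526.2, 43.42, 130.34], 'tcp_rot': [-89.99, 0.0, -102.03], 'ft_force': [0.28, 0.29, -2.76], 'wrist_torque': [0.052, -0.032, 0.007], 'finger_gap': 35.34} q6 11.2
```

Call:
{"name": "move_arm", "arguments": {"motion": "0.1 -0.02 0 0 0 0; 0.2 -0.04 0 0 0 0; 0.2 -0.04 0 0 0 0"}}

```text
time: 20.38
tool_pos: [528.2, 43.0, 130.3]
tcp_rot: [-90.0, 0.0, -102.0]
ft_force: [-0.1, -0.5, -2.1]
finger_gap: 35.3
```

```bash
python3 -c "from h import *;st()"
```

```text
{'time': 20.38, 'tool_pos': [528.21, 43.03, 130.33], 'tcp_rot': [-89.99, 0.0, -102.03], 'ft_force': [-0.15, -0.48, -2.12], 'wrist_torque': [0.037, -0.033, -0.036], 'finger_gap': 35.29} q6 11.1
```

Call:
{"name": "move_arm", "arguments": {"motion": "0.1 -0.02 0 0 0 0; 0.2 -0.04 0 0 0 0; 0.2 -0.04 0 0 0 0"}}

```text
time: 20.63
tool_pos: [530.2, 42.7, 130.3]
tcp_rot: [-90.0, 0.0, -102.0]
ft_force: [0.6, 0.4, -2.2]
finger_gap: 35.4
```

```bash
python3 -c "from h import *;st()"
```

```text
{'time': 20.63, 'tool_pos': [530.19, 42.66, 130.32], 'tcp_rot': [-89.99, 0.0, -102.03], 'ft_force': [0.6, 0.36, -2.22], 'wrist_torque': [0.034, -0.035, 0.005], 'finger_gap': 35.44} q6 11.1
```

Call:
{"name": "move_arm", "arguments": {"motion": "0.05 -0.01 0 0 0 0; 0.1 -0.02 0 0 0 0; 0.1 -0.02 0 0 0 0"}}

```text
time: 20.88
tool_pos: [531.1, 42.5, 130.3]
tcp_rot: [-90.0, -0.0, -102.0]
ft_force: [0.9, 0.9, -2.2]
finger_gap: 35.1
```

```bash
python3 -c "from h import *;st()"
```

```text
{'time': 20.88, 'tool_pos': [531.09, 42.46, 130.3], 'tcp_rot': [-90.0, -0.0, -102.03], 'ft_force': [0.95, 0.86, -2.24], 'wrist_torque': [0.022, -0.029, 0.025], 'finger_gap': 35.09} q6 11.1
```

Call:
{"name": "move_arm", "arguments": {"motion": "0.05 -0.01 0 0 0 0; 0.1 -0.02 0 0 0 0; 0.1 -0.02 0 0 0 0"}}

```text
time: 21.13
tool_pos: [532.1, 42.2, 130.3]
tcp_rot: [-90.0, -0.0, -102.0]
ft_force: [0.7, 0.9, -3.2]
finger_gap: 35.2
```

```bash
python3 -c "from h import *;st()"
```

```text
{'time': 21.13, 'tool_pos': [532.09, 42.24, 130.3], 'tcp_rot': [-90.0, -0.0, -102.03], 'ft_force': [0.65, 0.89, -3.2], 'wrist_torque': [0.023, 0.003, 0.018], 'finger_gap': 35.16} q6 11.1
```

Call:
{"name": "move_arm", "arguments": {"motion": "0.05 -0.01 0 0 0 0; 0.08 -0.02 0 0 0 0; 0.08 -0.02 0 0 0 0"}}

```text
time: 21.38
tool_pos: [532.9, 42.1, 130.3]
tcp_rot: [-90.0, -0.0, -102.0]
ft_force: [-0.7, 0.3, -2.5]
finger_gap: 35.2
```

```bash
python3 -c "from h import *;st()"
```

```text
{'time': 21.38, 'tool_pos': [532.86, 42.08, 130.31], 'tcp_rot': [-90.0, -0.0, -102.03], 'ft_force': [-0.65, 0.33, -2.51], 'wrist_torque': [-0.008, -0.079, 0.062], 'finger_gap': 35.17} q6 11.0
```

Call:
{"name": "move_arm", "arguments": {"motion": "0.05 -0.01 0 0 0 0; 0.08 -0.02 0 0 0 0; 0.08 -0.02 0 0 0 0"}}

```text
time: 21.63
tool_pos: [533.3, 42.0, 130.2]
tcp_rot: [-90.0, -0.0, -102.0]
ft_force: [-1.9, 1.0, -1.1]
finger_gap: 35.2
```

```bash
python3 -c "from h import *;st()"
```

```text
{'time': 21.63, 'tool_pos': [533.33, 41.96, 130.21], 'tcp_rot': [-90.04, -0.0, -102.02], 'ft_force': [-1.92, 1.02, -1.12], 'wrist_torque': [0.091, 0.369, -0.011], 'finger_gap': 35.21} q6 11.0
```

Call:
{"name": "move_arm", "arguments": {"motion": "0.04 -0.01 0 0 0 0; 0.04 -0.01 0 0 0 0"}}

```text
time: 21.8
tool_pos: [533.5, 41.9, 130.2]
tcp_rot: [-90.1, -0.0, -102.0]
ft_force: [-5.3, 1.5, -0.7]
finger_gap: 35.0
```

```bash
python3 -c "from h import *;st()"
```

```text
{'time': 21.8, 'tool_pos': [533.49, 41.95, 130.17], 'tcp_rot': [-90.07, -0.0, -102.02], 'ft_force': [-5.26, 1.54, -0.72], 'wrist_torque': [0.147, 0.873, -0.041], 'finger_gap': 35.03} q6 11.0
```

The wrist force shows contact with the fork's end at x≈533, right where home was predicted. I'll back off slightly and lower the knob onto the plate.

Call:
{"name": "move_arm", "arguments": {"motion": "-0.06 0.01 0 0 0 0; -0.06 0.01 -0.05 0 0 0; -0.06 0.01 -0.1 0 0 0; -0.06 0.01 -0.1 0 0 0"}}

```text
time: 22.13
tool_pos: [533.4, 41.9, 129.2]
tcp_rot: [-90.0, 0.0, -102.0]
ft_force: [-2.8, 0.9, -1.2]
finger_gap: 35.4
```

```bash
cat >> h.py <<'E'
def avg(n=5):
    L=[]
    for i in range(n):
        eyes.snapshot("wrist"); s=readout.sense(); L.append(np.r_[s["ft_force"],s["wrist_torque"],s["tool_pos"],s["tcp_rot"][2],s["joint_efforts"][5],s["finger_gap"]])
    print(round(float(s["time"]),2),np.mean(L,0).round(3).tolist(),"sd tz",np.std(L,0)[5].round(3))
E
python3 -c "from h import *;avg(3)"
```

```text
22.28 [-2.607, 0.983, -1.985, 0.161, 0.521, 0.017, 533.37, 41.89, 129.202, -102.026, -0.001, 35.179] sd tz 0.032
```

Call:
{"name": "move_arm", "arguments": {"motion": "0 0 -0.05 0 0 0; 0 0 -0.08 0 0 0; 0 0 -0.08 0 0 0"}}

```text
time: 22.53
tool_pos: [533.4, 41.9, 128.4]
tcp_rot: [-90.0, -0.0, -102.0]
ft_force: [-3.5, 1.7, -1.6]
finger_gap: 34.9
```

```bash
python3 -c "from h import *;avg(2)"
```

```text
22.63 [-3.537, 1.122, -0.782, 0.207, 0.509, 0.009, 533.356, 41.894, 128.43, -102.027, -0.001, 35.087] sd tz 0.031
```

Call:
{"name": "move_arm", "arguments": {"motion": "0 0 -0.05 0 0 0; 0 0 -0.05 0 0 0"}}

```text
time: 22.8
tool_pos: [533.4, 41.9, 127.9]
tcp_rot: [-90.0, -0.0, -102.0]
ft_force: [-3.3, 0.3, -1.2]
finger_gap: 35.1
```

```bash
python3 -c "from h import *;avg(2)"
```

```text
22.9 [-3.065, 1.306, -1.138, 0.231, 0.583, -0.02, 533.373, 41.882, 127.942, -102.025, -0.002, 35.1] sd tz 0.016
```

Call:
{"name": "move_arm", "arguments": {"motion": "-0.04 0.01 0 0 0 0; -0.04 0.01 -0.04 0 0 0; -0.04 0.01 -0.04 0 0 0"}}

```text
time: 23.15
tool_pos: [533.3, 41.9, 127.6]
tcp_rot: [-90.0, 0.0, -102.0]
ft_force: [-2.2, 0.5, -1.1]
finger_gap: 35.4
```

```bash
python3 -c "from h import *;avg(2)"
```

```text
23.25 [-0.62, 0.566, -2.487, 0.091, 0.164, -0.007, 533.241, 41.92, 127.652, -102.031, 0.002, 35.234] sd tz 0.044
```

Call:
{"name": "move_arm", "arguments": {"motion": "0 0 -0.05 0 0 0; 0 0 -0.05 0 0 0"}}

```text
time: 23.42
tool_pos: [533.3, 41.9, 127.5]
tcp_rot: [-90.0, -0.0, -102.0]
ft_force: [-1.8, -0.4, 2.0]
finger_gap: 35.1
```

```bash
python3 -c "from h import *;avg(2)"
```

```text
23.52 [-1.482, -0.058, 1.576, 0.007, 0.371, 0.036, 533.273, 41.898, 127.501, -102.028, 0.004, 35.123] sd tz 0.006
```

Call:
{"name": "move_arm", "arguments": {"motion": "0 0 -0.04 0 0 0; 0 0 -0.04 0 0 0"}}

```text
time: 23.68
tool_pos: [533.3, 41.9, 127.4]
tcp_rot: [-90.0, -0.0, -102.0]
ft_force: [-4.0, -0.9, 5.0]
finger_gap: 35.0
```

```bash
python3 -c "from h import *;avg(2)"
```

```text
23.78 [-3.51, -0.622, 5.004, -0.03, 0.69, -0.022, 533.293, 41.851, 127.432, -102.028, 0.011, 35.347] sd tz 0.01
```

Call:
{"name": "move_arm", "arguments": {"motion": "0 0 0.05 0 0 0; 0 0 0.05 0 0 -7; 0 0 0.05 0 0 -14; 0 0 0.05 0 0 -21; 0 0 0.05 0 0 -28; 0 0 0.05 0 0 -35; 0 0 0.05 0 0 -42; 0 0 0.05 0 0 -49; 0 0 0.05 0 0 -56; 0 0 0.05 0 0 -60"}}

```text
time: 24.62
tool_pos: [533.5, 42.0, 127.5]
tcp_rot: [-90.0, 0.1, -162.4]
ft_force: [-0.7, 0.2, 0.9]
finger_gap: 34.9
```

```bash
python3 -c "from h import *;avg(3)"
```

```text
24.77 [0.588, 0.402, 0.439, -0.013, -0.115, 0.015, 533.53, 41.968, 127.437, -162.187, 0.6, 35.231] sd tz 0.044
```

Call:
{"name": "move_arm", "arguments": {"motion": "0 0 0 0 0 -7; 0 0 0 0 0 -14; 0 0 0 0 0 -21; 0 0 0 0 0 -28; 0 0 0 0 0 -35; 0 0 0 0 0 -42; 0 0 0 0 0 -49; 0 0 0 0 0 -56; 0 0 0 0 0 -60; 0 0 0 0 0 -60"}}

```text
time: 25.6
tool_pos: [533.2, 41.6, 127.4]
tcp_rot: [-90.0, 0.1, 137.9]
ft_force: [-0.4, -1.8, 1.9]
finger_gap: 35.3
```

```bash
python3 -c "from h import *;avg(3);print(readout.sense()['joint_pos'])"
```

```text
25.75 [-0.641, -3.052, 1.777, -0.577, 0.063, -0.048, 533.248, 41.552, 127.411, 138.195, 0.467, 35.34] sd tz 0.017
[-1.01238222e+00  1.64847978e+00  1.02484471e+02 -3.65717344e-02
  7.58387270e+01  1.30801712e+02]
```

Call:
{"name": "move_arm", "arguments": {"motion": "0 0 0 0 0 0; 0 0 0 0 0 0; 0 0 0.1 0 0 0; 0 0 0.1 0 0 7; 0 0 0.1 0 0 14; 0 0 0.1 0 0 21; 0 0 0.1 0 0 28; 0 0 0.1 0 0 35; 0 0 0.1 0 0 42; 0 0 0.1 0 0 49", "fingers": 5.5}}

```text
time: 26.58
tool_pos: [532.9, 42.3, 128.1]
tcp_rot: [-90.0, -0.0, -172.6]
ft_force: [-0.1, -1.4, -0.1]
finger_gap: 55.0
```

Call:
{"name": "move_arm", "arguments": {"motion": "0 0 0 0 0 7; 0 0 0 0 0 14; 0 0 0 0 0 21; 0 0 0 0 0 28; 0 0 0 0 0 35; 0 0 0 0 0 42; 0 0 0 0 0 49; 0 0 0 0 0 56; 0 0 0 0 0 63; 0 0 0 0 0 70"}}

```text
time: 27.42
tool_pos: [532.9, 42.2, 128.1]
tcp_rot: [-90.0, 0.0, -102.6]
ft_force: [0.4, 0.7, 0.4]
finger_gap: 54.8
```

Call:
{"name": "move_arm", "arguments": {"motion": "0 0 0 0 0 7; 0 0 0 0 0 14; 0 0 0 0 0 21; 0 0 0 0 0 28; 0 0 0 0 0 35; 0 0 0 0 0 42; 0 0 0 0 0 49; 0 0 0 0 0 56; 0 0 0 0 0 61; 0 0 0 0 0 61"}}

```text
time: 28.25
tool_pos: [533.0, 42.2, 128.1]
tcp_rot: [-90.0, 0.0, -41.7]
ft_force: [-0.3, -0.9, 1.5]
finger_gap: 55.0
```

```bash
python3 -c "
from h import *
avg(2);s=snap('wrist','w5');print(readout.sense()['joint_pos'][5])
cv2.imwrite('pics/w5.png',cv2.resize(s['image'][120:480,140:500],None,fx=1.6,fy=1.6))"
```

```text
28.35 [-0.157, 0.049, -0.021, 0.035, 0.009, 0.002, 532.946, 42.172, 128.139, -42.126, -0.942, 55.156] sd tz 0.056
-48.795792454531195
```

View pics/w5.png

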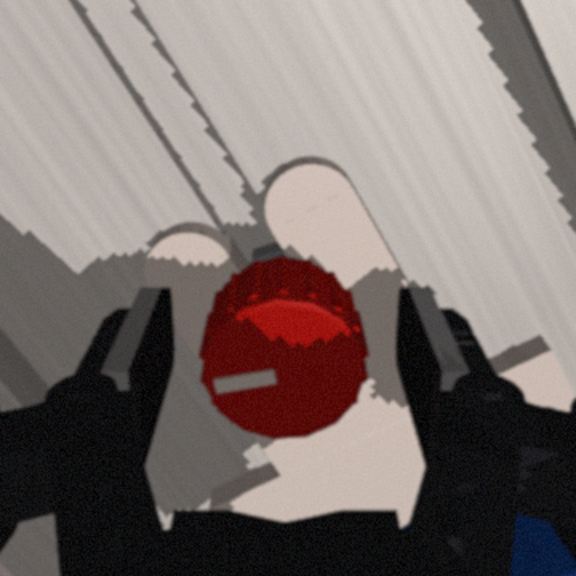

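The bolt sits in the fork with its knob between the prongs, and the open fingers straddle the knob. I'll regrip and go on tightening.

Call:
{"name": "move_arm", "arguments": {"motion": "0 0 -0.05 0 0 0; 0 0 -0.05 0 0 0; 0 0 -0.05 0 0 0; 0 0 -0.05 0 0 0; 0 0 -0.05 0 0 0; 0 0 -0.05 0 0 0; 0 0 -0.05 0 0 0; 0 0 -0.05 0 0 0", "fingers": 3}}

```text
time: 29.07
tool_pos: [532.9, 41.9, 127.7]
tcp_rot: [-90.0, 0.0, -42.0]
ft_force: [-1.4, 0.1, 0.4]
finger_gap: 35.2
```

```bash
python3 -c "from h import *;avg(4)"
```

```text
29.27 [-1.178, -0.375, 1.597, -0.132, 0.198, 0.049, 532.96, 41.929, 127.692, -42.031, 0.041, 35.393] sd tz 0.023
```

Call:
{"name": "move_arm", "arguments": {"motion": "0 0 0 0 0 -7; 0 0 0 0 0 -14; 0 0 0 0 0 -21; 0 0 0 0 0 -28; 0 0 0 0 0 -35; 0 0 0 0 0 -42; 0 0 0 0 0 -49; 0 0 0 0 0 -56; 0 0 0 0 0 -60; 0 0 0 0 0 -60"}}

```text
time: 30.1
tool_pos: [533.0, 41.9, 127.7]
tcp_rot: [-90.0, -0.0, -102.2]
ft_force: [-0.4, -0.8, 0.7]
finger_gap: 35.2
```

```bash
python3 -c "from h import *;avg(5)"
```

```text
30.35 [0.006, -1.478, 0.43, -0.231, 0.047, -0.032, 533.038, 41.9, 127.669, -101.905, 0.293, 35.246] sd tz 0.036
```

Call:
{"name": "move_arm", "arguments": {"motion": "0 0 0 0 0 -5; 0 0 0 0 0 -10; 0 0 0 0 0 -10"}}

```text
time: 30.6
tool_pos: [533.0, 41.9, 127.7]
tcp_rot: [-90.0, -0.0, -112.2]
ft_force: [0.0, -1.7, -0.2]
finger_gap: 35.7
```

```bash
python3 -c "from h import *;avg(4)"
```

```text
30.8 [0.271, -1.841, 0.379, -0.293, -0.016, -0.014, 533.059, 41.889, 127.683, -111.853, 0.415, 35.248] sd tz 0.028
```

Call:
{"name": "move_arm", "arguments": {"motion": "0 0 0 0 0 -5; 0 0 0 0 0 -10; 0 0 0 0 0 -10"}}

```text
time: 31.05
tool_pos: [533.0, 41.9, 127.7]
tcp_rot: [-90.0, -0.0, -122.1]
ft_force: [0.1, -2.1, -0.2]
finger_gap: 35.3
```

```bash
python3 -c "from h import *;avg(4)"
```

```text
31.25 [0.113, -1.845, -0.542, -0.382, -0.046, -0.018, 533.03, 41.907, 127.681, -121.828, 0.413, 35.325] sd tz 0.022
```

Call:
{"name": "move_arm", "arguments": {"motion": "0 0 0 0 0 -4; 0 0 0 0 0 -8; 0 0 0 0 0 -8"}}

```text
time: 31.5
tool_pos: [533.0, 41.9, 127.7]
tcp_rot: [-90.0, -0.0, -130.1]
ft_force: [-0.5, -1.6, -0.2]
finger_gap: 35.4
```

```bash
python3 -c "from h import *;avg(4)"
```

```text
31.7 [-0.052, -2.462, -0.237, -0.432, -0.045, -0.036, 533.001, 41.905, 127.684, -129.849, 0.318, 35.257] sd tz 0.046
```

Call:
{"name": "move_arm", "arguments": {"motion": "0 0 0 0 0 -4; 0 0 0 0 0 -8; 0 0 0 0 0 -8"}}

```text
time: 31.95
tool_pos: [533.0, 41.9, 127.7]
tcp_rot: [-90.0, -0.0, -138.1]
ft_force: [-0.3, -2.2, 0.3]
finger_gap: 35.4
```

```bash
python3 -c "from h import *;avg(4)"
```

```text
32.15 [-0.214, -2.581, -0.28, -0.502, -0.029, -0.028, 532.985, 41.911, 127.665, -137.859, 0.319, 35.485] sd tz 0.023
```

Call:
{"name": "move_arm", "arguments": {"motion": "0 0 0 0 0 -6; 0 0 0 0 0 -6"}}

```text
time: 32.32
tool_pos: [533.0, 41.9, 127.7]
tcp_rot: [-90.0, -0.0, -144.2]
ft_force: [-1.0, -3.2, -0.3]
finger_gap: 35.5
```

```bash
python3 -c "from h import *;avg(4)"
```

```text
32.52 [-0.014, -2.679, 0.072, -0.565, 0.001, -0.038, 533.001, 41.894, 127.709, -143.843, 0.448, 35.096] sd tz 0.026
```

Call:
{"name": "move_arm", "arguments": {"motion": "0 0 0 0 0 -6; 0 0 0 0 0 -6"}}

```text
time: 32.68
tool_pos: [533.0, 41.9, 127.7]
tcp_rot: [-90.0, -0.0, -150.2]
ft_force: [-1.4, -3.0, -0.3]
finger_gap: 35.8
```

```bash
python3 -c "from h import *;avg(4)"
```

```text
32.88 [-0.96, -3.082, 0.035, -0.692, 0.046, -0.03, 532.983, 41.885, 127.691, -149.833, 0.44, 35.327] sd tz 0.02
```

Call:
{"name": "move_arm", "arguments": {"motion": "0 0 0 0 0 -5; 0 0 0 0 0 -5"}}

```text
time: 33.05
tool_pos: [533.0, 42.0, 127.7]
tcp_rot: [-90.0, -0.0, -155.1]
ft_force: [-1.2, -3.6, 0.9]
finger_gap: 35.1
```

```bash
python3 -c "from h import *;avg(4)"
```

```text
33.25 [-0.618, -3.524, 0.025, -0.721, 0.078, -0.046, 532.96, 41.896, 127.672, -154.853, 0.355, 35.217] sd tz 0.033
```

Call:
{"name": "move_arm", "arguments": {"motion": "0 0 0 0 0 -5; 0 0 0 0 0 -5"}}

```text
time: 33.42
tool_pos: [533.0, 41.9, 127.7]
tcp_rot: [-90.0, -0.0, -160.1]
ft_force: [-0.2, -5.3, -0.2]
finger_gap: 35.2
```

```bash
python3 -c "from h import *;avg(4)"
```

```text
33.62 [-1.679, -3.951, 0.333, -0.819, 0.118, -0.058, 532.944, 41.866, 127.657, -159.864, 0.332, 35.195] sd tz 0.011
```

Call:
{"name": "move_arm", "arguments": {"motion": "0 0 0 0 0 -5; 0 0 0 0 0 -5"}}

```text
time: 33.78
tool_pos: [532.9, 41.9, 127.7]
tcp_rot: [-90.0, -0.0, -165.1]
ft_force: [-2.1, -3.9, 0.4]
finger_gap: 35.4
```

```bash
python3 -c "from h import *;avg(4)"
```

```text
33.98 [-1.402, -4.775, 0.623, -0.911, 0.156, -0.069, 532.94, 41.883, 127.653, -164.867, 0.282, 35.354] sd tz 0.026
```

Call:
{"name": "move_arm", "arguments": {"motion": "0 0 0 0 0 -3"}}

```text
time: 34.07
tool_pos: [532.9, 41.9, 127.6]
tcp_rot: [-90.0, -0.0, -167.8]
ft_force: [-1.7, -4.4, -0.7]
finger_gap: 35.4
```

```bash
python3 -c "from h import *;st()"
```

```text
{'time': 34.07, 'tool_pos': [532.92, 41.9, 127.61], 'tcp_rot': [-89.99, -0.01, -167.85], 'ft_force': [-1.72, -4.38, -0.68], 'wrist_torque': [-0.963, 0.136, 0.139], 'finger_gap': 35.35} q6 76.9
```

Call:
{"name": "move_arm", "arguments": {"motion": "0 0 0 0 0 -3"}}

```text
time: 34.15
tool_pos: [532.9, 41.9, 127.6]
tcp_rot: [-90.0, -0.0, -171.0]
ft_force: [-1.5, -5.3, -0.6]
finger_gap: 35.5
```

```bash
python3 -c "from h import *;st();avg(1);avg(1);avg(1)"
```

```text
{'time': 34.15, 'tool_pos': [532.89, 41.92, 127.62], 'tcp_rot': [-89.99, -0.02, -171.02], 'ft_force': [-1.47, -5.29, -0.59], 'wrist_torque': [-0.93, 0.237, 0.176], 'finger_gap': 35.47} q6 80.0
34.2 [-1.944, -5.6, -0.282, -0.96, 0.214, 0.114, 532.917, 41.917, 127.63, -171.263, -0.884, 35.499] sd tz 0.0
34.25 [-2.184, -4.605, 0.534, -1.056, 0.238, 0.018, 532.895, 41.914, 127.622, -170.98, 1.161, 35.358] sd tz 0.0
34.3 [-1.474, -4.408, -0.236, -1.001, 0.203, -0.023, 532.889, 41.902, 127.621, -170.876, 0.409, 35.179] sd tz 0.0
```

Torque read during the motion is the valid signal: 0.14, then 0.18 N m. Once stopped, the arm springs back and unloads it. One more small step.

Call:
{"name": "move_arm", "arguments": {"motion": "0 0 0 0 0 -3"}}

```text
time: 34.38
tool_pos: [532.9, 41.9, 127.6]
tcp_rot: [-90.0, -0.0, -173.8]
ft_force: [-1.4, -4.9, -0.5]
finger_gap: 35.4
```

```bash
python3 -c "from h import *;st();avg(1);avg(1)"
```

```text
{'time': 34.38, 'tool_pos': [532.91, 41.89, 127.64], 'tcp_rot': [-89.99, -0.01, -173.78], 'ft_force': [-1.38, -4.9, -0.49], 'wrist_torque': [-1.014, 0.274, 0.191], 'finger_gap': 35.39} q6 82.8
34.43 [-1.962, -4.175, -0.21, -1.087, 0.232, 0.148, 532.892, 41.903, 127.618, -174.152, -1.177, 35.945] sd tz 0.0
34.48 [-1.195, -5.026, -0.529, -1.056, 0.248, 0.091, 532.885, 41.883, 127.631, -173.944, 0.949, 35.439] sd tz 0.0
```

Call:
{"name": "move_arm", "arguments": {"motion": "0 0 0 0 0 -2.5"}}

```text
time: 34.57
tool_pos: [532.9, 41.9, 127.6]
tcp_rot: [-90.0, -0.0, -176.3]
ft_force: [-1.6, -4.8, 0.5]
finger_gap: 35.1
```

```bash
python3 -c "from h import *;st();avg(1);avg(1)"
```

```text
{'time': 34.57, 'tool_pos': [532.88, 41.91, 127.64], 'tcp_rot': [-89.99, -0.02, -176.29], 'ft_force': [-1.57, -4.82, 0.46], 'wrist_torque': [-0.993, 0.248, 0.237], 'finger_gap': 35.07} q6 85.3
34.62 [-0.995, -5.059, -0.773, -0.986, 0.259, 0.166, 532.876, 41.903, 127.633, -176.597, -0.91, 35.386] sd tz 0.0
34.67 [-1.324, -4.921, -0.276, -0.983, 0.267, 0.117, 532.863, 41.897, 127.613, -176.42, 0.84, 35.385] sd tz 0.0
```

That reads about 0.2 N m, hand-firm. I'll release, retreat upward, and check.

Call:
{"name": "move_arm", "arguments": {"motion": "0 0 0 0 0 0; 0 0 0 0 0 0; 0 0 0 0 0 0; 0 0 0 0 0 0; 0 0 1 0 0 0; 0 0 3 0 0 0; 0 0 6 0 0 0; 0 0 9 0 0 0; 0 0 12 0 0 0; 0 0 12 0 0 0", "fingers": 6}}

```text
time: 35.5
tool_pos: [536.2, 42.1, 256.3]
tcp_rot: [-90.0, 0.7, -176.5]
ft_force: [0.7, 0.4, 1.5]
finger_gap: 60.0
```

Call:
{"name": "move_arm", "arguments": {"motion": "-2 0 1 0 0 5; -4 0 2 0 0 10; -6 0 3 0 0 15; -6 0 3 0 0 15; -6 0 3 0 0 15; -6 0 3 0 0 15"}}

```text
time: 36.0
tool_pos: [473.4, 42.1, 278.0]
tcp_rot: [-90.0, 0.1, -161.6]
ft_force: [0.5, 0.1, 0.2]
finger_gap: 59.8
```

Run:
```python
from h import *
st(); s=snap('top','t2'); s0=load('top0')
a=s0['image'][150:300,222:448]; b=s['image'][150:300,222:448]
v=np.hstack([cv2.resize(x[:,0:140],None,fx=2.8,fy=2.8,interpolation=cv2.INTER_CUBIC) for x in (a,b)])
cv2.imwrite('pics/t2.png',v)
# tube-rack shift by template matching, plus spare knob
for n,(x0,y0,x1,y1) in dict(rack=(270,165,328,210),spare=(418,236,444,262)).items():
    f=lambda q:cv2.cvtColor(q['image'],cv2.COLOR_BGR2GRAY)[y0:y1,x0:x1].astype(np.float32)
    print(n,cv2.phaseCorrelate(f(s0),f(s)))
```

```text
{'time': 36.0, 'tool_pos': [473.39, 42.06, 278.01], 'tcp_rot': [-89.99, 0.06, -161.6], 'ft_force': [0.49, 0.05, 0.25], 'wrist_torque': [-0.065, -0.002, -0.017], 'finger_gap': 59.85} q6 70.5
rack ((0.6230185895235785, -0.4416978496467685), 0.2946129424483688)
spare ((0.48666040062498084, 0.5207486348360675), 1.0024687292971566)
```

View pics/t2.png

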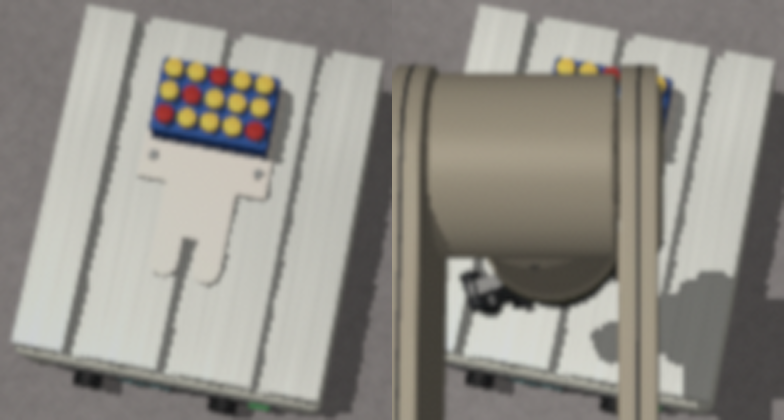

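The arm blocks the top view here, so I'll move it aside and look once more.

Call:
{"name": "move_arm", "arguments": {"motion": "-1 3 0 0 0 0; -1 7 0 0 0 0; -2 11 0 0 0 0; -3 15 0 0 0 0; -4 19 0 0 0 0; -5 23 0 0 0 0; -6 27 0 0 0 0; -6 29 0 0 0 0; -6 29 0 0 0 0; -6 29 0 0 0 0"}}

```text
time: 36.88
tool_pos: [412.6, 332.9, 276.4]
tcp_rot: [-90.0, -0.1, -161.4]
ft_force: [0.4, 0.3, -0.0]
finger_gap: 59.8
```

Run:
```python
from h import *
st(); s=snap('top','t3'); s0=load('top0')
b=s['image'][150:300,222:362]
cv2.imwrite('pics/t3.png',cv2.resize(b,None,fx=4,fy=4,interpolation=cv2.INTER_CUBIC))
g0,g=[cv2.cvtColor(q['image'],cv2.COLOR_BGR2GRAY) for q in (s0,s)]
def tm(n,x0,y0,x1,y1):
    r_=cv2.matchTemplate(g[y0-6:y1+6,x0-6:x1+6],g0[y0:y1,x0:x1],cv2.TM_CCOEFF_NORMED); _,m,_,l=cv2.minMaxLoc(r_)
    cx,cy=l; f=lambda a,b,c:0.5*(a-c)/(a-2*b+c)
    print(n,round(m,3),round(cx-6+f(r_[cy,cx-1],m,r_[cy,cx+1]),2),round(cy-6+f(r_[cy-1,cx],m,r_[cy+1,cx]),2))
tm("rack",272,166,324,208); tm("spare",420,238,442,260); tm("deckcorner",345,165,363,185)
```

```text
{'time': 36.88, 'tool_pos': [412.63, 332.91, 276.39], 'tcp_rot': [-89.95, -0.12, -161.42], 'ft_force': [0.44, 0.31, -0.01], 'wrist_torque': [-0.003, 0.033, 0.012], 'finger_gap': 59.77} q6 104.8
rack 1.0 -0.01 -0.0
spare 0.998 -0.03 -0.01
deckcorner 1.0 0.01 0.02
```

View pics/t3.png

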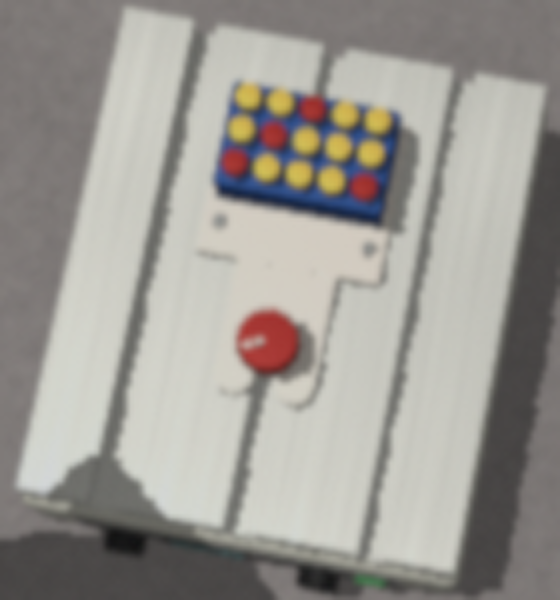

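The carrier hasn't moved (0.01 px), and the knob sits home in the fork at crop (268,341). Handing in.

```bash
python3 -c "
from h import *
s=load('t3');print(ray(s,222+268/4,150+341/4,154).round(1))
print(r.hand_in())"
```

```text
[530.   41.5 154. ]
the job is handed in; nothing more can be done
None
```

The tube-rack carrier is bolted down with the red-knobbed T-bolt, and I handed the job in after about 37 s of robot time (limit 72 s); the hand-in gave no verdict. I squared the bolt's head up in its parts-block hole and dropped it into the middle slot without contact force. I then turned it 90° clockwise, slid it to the fork's end stop (felt at about 5 N) and tightened the knob about 255° in two strokes.

What the last checks showed:
- **Carrier and spare bolt:** neither moved in the top view (shift under 0.05 px).
- **Bolt position:** the gripper stood at x≈532.9 mm at release, and the fork's end stop was felt at about 533 mm. The top camera puts the knob at (530.0, 41.5), about 3 mm short of that, against a camera calibration good to about 2 mm. I trusted the contact reading.
- **Tightness:** the last turning torque readings were 0.18, 0.19 and 0.24 N m, with about 0.03 N m of noise. I inferred the clamp force from these and did not measure it. Readings taken at standstill were no use, because the arm springs back when it stops.
- **Side load:** a side force of about 5 N built up at the grip while tightening. It was gone after release.
- **Not rechecked:** I did not compare the jar, beaker, mortar and spatula before and after. The arm never touched or came close to them.

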